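Hold the carburettor over its intake flange for the gasket

TASK

Slide the carburettor along its storage cradle until its two fuel stubs are out from under the lip, then lift it and carry it to the mounting stand, over the blue bin that stands in the way, without disturbing the bin or the small carton. Hold it level about a centimetre above the stand's small square flange, centred and squared up with it, its two fuel stubs pointing the same way as the stand's two brass pipes, so that I can slip the gasket in between. Never let the carburettor touch the stand, and finish while still holding it there, steady in the gripper.

Things in the scene. Friction and masses are not known exactly. Their poses are not given: they have to be found in the camera images.
- carb_center (a point): Centre (19 mm above the underside) of the loose grey carburettor, about 0.11 kg: block 35 (x) x 44 (y) x 32 mm high with a 30 x 38 mm cover on top, 38 mm over all. Grip it across y (44 mm). Two tan fuel stubs, 8 mm thick, stick out along -x to x = -34 mm at y = +8 and -12 mm, tops 16 mm above the underside. A 6 mm wide plate stands off its +x side to x = +34 mm. z is up
- carb_stubs (a point): Point between the outer ends of the two fuel stubs, 34 mm from the carburettor's centre along its -x, 12 mm above its underside. Axes as the carburettor's
- cradle_seat (a point): Top of the fixed cradle's grey track, 20 mm above the bench; the middle of the carburettor's underside rests here at the start (to 2 mm). The track is 34 mm wide (y), narrower than the carburettor, so fingers may reach down beside it to the 90 mm wide base plate 14 mm below this point. It runs along x from -22 to +76 mm: slide the carburettor along +x. z is up
- cradle_lip (a point): Middle of the underside of the cradle's blue lip, a fixed bridge over the stubs at the -x end of the track: 34 mm along -x from the seat and 20 mm above it. The lip measures 22 (x) x 70 (y) x 8 mm and stands on posts 12 mm thick at its y ends, 46 mm apart inside. The stubs start 11 mm under it and are free once the carburettor has slid 13 mm along +x; 22 mm is ample
- stand_pad (a point): Centre of the top of the stand's flange, a level aluminium square 34 x 34 mm with a black port in the middle, 60 mm above the bench, on a round stub on a 90 x 90 mm base fixed to the bench. Two brass pipes stick out along its -x, to x = -42 mm, 22 to 30 mm below this point. The carburettor goes above it with its x along this x. z is up
- bin_center (a point): Centre of the loose blue open bin, 167 (x) x 119 (y) x 75 mm, standing between cradle and stand; to be left alone. z is up
- plug_carton_center (a point): Centre of the loose upright small green carton, 31 x 30 x 81 mm, standing near the vise; to be left alone. z is up

How it is judged:
On the way, in this order (a step that is already met when the one before it is completed fails the run):
1. the carburettor has slid along the cradle, down on its track, until its fuel stubs are clear of the lip (x of carb_center in the frame of cradle_seat above 0.013 m and z of carb_center in the frame of cradle_seat below 0.034 m), for 0.02 s.
2. the carburettor has been lifted well clear of the cradle (z of carb_center in the frame of cradle_seat above 0.055 m), for 0.05 s.
3. the carburettor has crossed the bin's line, from the cradle's side to the stand's, higher than the bin's rim (y of carb_center in the frame of bin_center between -0.05 and 0.05 m and z of carb_center in the frame of bin_center above 0.0565 m), for 0.05 s.
At the end, for the whole second after the job is handed in: The gripper holds the carburettor still (under 20 mm/s) with its underside 3 to 18 mm above the flange, centred within 8 mm, squared up within 0.14 rad (8 degrees), upright within 0.12 rad, fuel stubs on the brass pipes' side; nothing touches the stand (horizontal distance between carb_center and stand_pad below 0.008 m and z of carb_center in the frame of stand_pad between 0.022 and 0.037 m and angle between the x axis of carb_center and the x axis of stand_pad, either way round below 0.14 rad and x of carb_stubs in the frame of stand_pad below -0.02 m and angle between carb_center's own z axis and vertical below 0.12 rad and contact force between stand and anything else below 0.2 N and contact force between the fingers and carb above 1 N and linear speed of carb below 0.02 m/s); the arm keeps its last pose, push and grip.
It fails at once if the carburettor touches the stand (contact force between carb and stand above 0.5 N).
It fails at once if the bin or the carton is disturbed (moved more than 2 cm) (distance of any of bin_center, plug_carton_center from where it was at the start of the episode above 0.02 m).
It also fails if it takes over 45 s, if anything falls off the work surface, if the arm or the gripper's body presses on something with over 40 N, if the wrist force passes 120 N, or if a joint passes its speed limit or range.

ROBOT

A 7-joint arm with a two-finger parallel gripper is mounted at the origin on a cart in front of the work surface, level with it; the furniture and walls round the work are solid. World frame = base frame: x ahead of the robot, y to its left, z up, the work surface at z = 0. Lengths are in m, angles in rad, forces in N, time in s.
With the tool pointing down it reaches from about 0.4 to 0.85 m from the base axis. Payload 4.4 kg.
Tool frame: the origin (TCP) lies midway between the tips of the shut fingers; the grasp point (between the pads) lies 19 mm behind it; z points along the fingers, y is the line along which they close (so a half turn about z gives the same grasp; the last joint's range is limited). The gripper opens to 94 mm and grips with 3 to 60 N. Pads are 16 mm wide; open, the fingers measure 119 mm over their backs; the gripper's body (75 mm by 177 mm) begins 78 mm behind the grasp point.
Start: joints at [-1.228, 0.628, 0.038, 1.517, -0.027, 0.996, -0.02], TCP at [0.258, 0.596, 0.205] pointing down, gripper open.
Joint ranges: [-3.06, 3.06], [-0.37, 2.12], [-1.25, 1.32], [0.18, 2.47], [-1.1, 4.24], [0.23, 1.98], [-2.94, 2.94]. Speed limits (rad/s): [2.57, 2.57, 3.14, 3.14, 3.14, 3.14, 3.14].

INTERFACE

Orientations are given as a unit quaternion [w, x, y, z].
In Python, from station import state, grab_frame, close_job gives the robot as it stands.
- The arm moves only by the tool drive_tool, never from a script. Its argument "rows" is a list that holds one entry, the list of rows, each a list of 6 numbers: the shift along the world's x, y, z as a fraction of full scale, then the turn, a rotation vector about the world's x, y, z as a fraction of full scale. A call has 1 to 20 rows; each row shifts and turns the commanded pose from where the row before left it; what a row does not reach is not made up. Full scale, the value 1, is 0.03 m for a shift and 6 degrees for a turn. A row lasts 1/12 s, in which the tool goes at most 41.7 mm and 7.16 degrees, less where a joint would pass 70% of its speed; a pose out of reach is approached as far as the arm can. A call with a number of a shift or a turn outside -1 to 1 is refused whole. A call with a gripper value outside its range is refused whole. "grip" is the opening, from 0 (shut) to 1 (fully open), set as the call begins (left out, the last holds). The fingers move at their own pace and stop on an object; "newtons" is the grip in N (left out, the last holds). Time passes only in rows, so rows that do not move let the fingers close. It gives the time, the measured TCP pose, the force, the opening and the grip force at its end, in the units of the state.
- state(): the state, without advancing time (a new reading comes with each control period).
- grab_frame(name): name is "scene" or "top" or "wrist"; returns a dict with "pixels" (384x512x3 uint8, red, green, blue), "camera_matrix" (3x3 intrinsics, pixels), "dist" ([k1, k2, p1, p2, k3] as OpenCV has them; the pictures are not rectified), "world_from_camera" (4x4, takes a point from camera to world coordinates); the wrist camera has in their place "tool_from_camera" (4x4, takes a point from camera to tool coordinates, whose origin is the TCP and whose axes are the flange's). Camera axes: x right, y up, looking along -z (the intrinsics and any distortion apply to the point x, -y, -z); pixel columns grow to the right and rows downward; lengths in m; the calibration is good to about 2 mm. A picture is of the moment at which its call begins: read the wrist's pose just before it. There is no depth.
- close_job(): hands the job in; it is judged then, once.
The state is a dict: "time_s": time; "qpos": joint angles; "dq": joint speeds; "joint_efforts": joint torques, N m; "tool_pos": TCP position; "orientation": TCP orientation; "force": force on the tool from outside, world axes, zero at the start; "wrist_torque": the same for the moment, N m; "gripper_width": finger opening in m; "grasp_force": force on a finger pad.
Only numpy, scipy, OpenCV 4.12 (cv2) and the standard library are available. Lean on these libraries where they do the work, as an engineer would, in place of code of your own. Each camera call takes 0.05 s, during which the arm holds its last target. There are 200 camera calls.

## Working session

There is one attempt and no reset: what is moved stays moved. The work goes in short steps, Python scripts to look and compute and a tool call to move; the robot and the scene stay as the last step left them, time stands still between calls to the robot, and variables do not carry over. Pictures are saved under pics/ and viewed, at most 10 in all, crops included, and the job is handed in when it is done.

Besides the shell and the picture viewer there is one more tool, called by a JSON object that holds its "method" and its "body", one argument or row to a line. drive_tool: Moves the arm, as the interface text tells. Shift numbers are shares of 0.03 m and turn numbers shares of 6 degrees, none past 1 either way. Its arguments: {"type":"object","properties":{"rows":{"type":"array","items":{"type":"array","items":{"type":"array","items":{"type":"number"}}}},"grip":{"type":"number"},"newtons":{"type":"number"}},"required":["rows"]}

```bash
mkdir -p pics; ls
cat > h.py <<'E'
import numpy as np, cv2
from station import state, grab_frame, close_job
from scipy.spatial.transform import Rotation as R
def save(f,n): cv2.imwrite(f'pics/{n}.png', f['pixels'][:,:,::-1])
def pose(f,st=None):
    if 'world_from_camera' in f: return np.array(f['world_from_camera'])
    T=np.eye(4); q=st['orientation']; T[:3,:3]=R.from_quat([q[1],q[2],q[3],q[0]]).as_matrix(); T[:3,3]=st['tool_pos']
    return T@np.array(f['tool_from_camera'])
def rays(f,px,st=None):
    T=pose(f,st)
    u=cv2.undistortPoints(np.array(px,float).reshape(-1,1,2),np.array(f['camera_matrix']),np.array(f['dist'])).reshape(-1,2)
    d=np.c_[u[:,0],-u[:,1],-np.ones(len(u))]@T[:3,:3].T
    return T[:3,3],d
def onplane(f,px,z,st=None):
    o,d=rays(f,px,st); return o+d*((z-o[2])/d[:,2])[:,None]
def proj(f,P,st=None):
    T=pose(f,st); c=(np.atleast_2d(P)-T[:3,3])@T[:3,:3]
    return cv2.projectPoints(c*[1,-1,-1],np.zeros(3),np.zeros(3),np.array(f['camera_matrix']),np.array(f['dist']))[0].reshape(-1,2)
E
python3 - <<'E'
from h import *
s=state(); print(s)
import pickle
D={}
for n in ['scene','top','wrist']:
    f=grab_frame(n); D[n]=f; save(f,n+'0')
D['st']=s
pickle.dump(D,open('d0.pkl','wb'))
print(pose(D['top']).round(3),D['top']['camera_matrix'],pose(D['scene']).round(3))
im=np.hstack([D['scene']['pixels'],D['top']['pixels']])
E
```

```text
pics
{'time_s': 0.0, 'qpos': array([-1.22776728,  0.62930818,  0.03844133,  1.51834146, -0.02702021,
        0.99628429, -0.01998796]), 'dq': array([ 6.47549607e-04,  5.44260534e-04, -4.26568486e-04,  8.95264271e-04,
        4.71965400e-06, -5.87279450e-04, -1.36258386e-04]), 'joint_efforts': array([ 3.34545275e-04, -5.49731827e+01,  1.14400584e+00, -1.86637294e+01,
       -5.21040545e-02,  2.38616701e-02,  1.78084474e-04]), 'tool_pos': array([0.25810669, 0.59585047, 0.20458718]), 'orientation': array([-1.83065265e-04,  2.02992769e-01,  9.79179812e-01, -8.93226103e-04]), 'force': array([-0.07343618, -0.04658635, -0.14033787]), 'wrist_torque': array([-0.00164777,  0.03716822,  0.05992881]), 'grasp_force': 0.0, 'gripper_width': 0.09403875617606276}
[[-0.006  0.998 -0.067  0.507]
 [-1.    -0.004  0.029  0.112]
 [ 0.028  0.068  0.997  0.95 ]
 [ 0.     0.     0.     1.   ]] [[357.07451275   0.         252.42197262]
 [  0.         357.07451275 191.57557442]
 [  0.           0.           1.        ]] [[-0.998  0.038 -0.04   0.492]
 [-0.053 -0.454  0.889  1.058]
 [ 0.015  0.89   0.456  0.565]
 [ 0.     0.     0.     1.   ]]
```

```bash
ls pics
```

```text
scene0.png
top0.png
wrist0.png
```

View pics/top0.png

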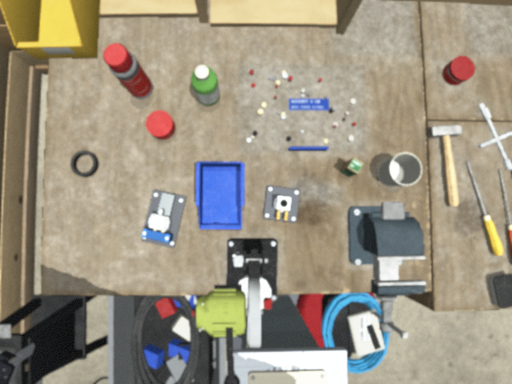

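View pics/scene0.png

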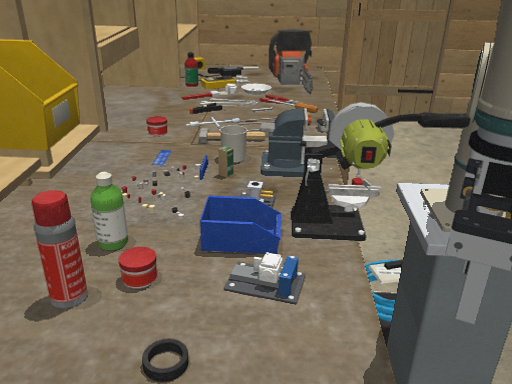

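View pics/wrist0.png

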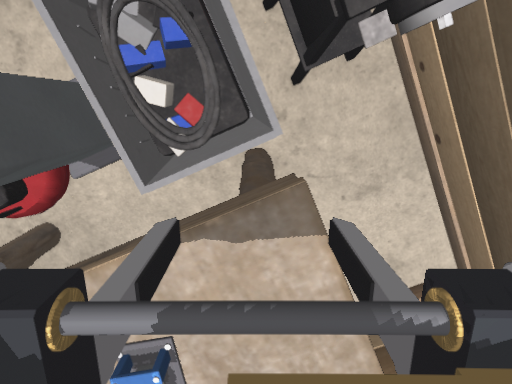

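The top view shows the cradle near (163,218), with the lip at its lower end near (158,237). The bin is near (220,195), the stand near (282,203) with its pipes pointing down, and the carton near (355,166). I'll zoom in on the cradle and stand.

Run:
```python
from h import *
import pickle
D=pickle.load(open('d0.pkl','rb'))
t=D['top']['pixels'];s=D['scene']['pixels']
a=cv2.resize(t[185:250,135:195],None,fx=6,fy=6,interpolation=cv2.INTER_CUBIC)
b=cv2.resize(t[175:240,255:315],None,fx=6,fy=6,interpolation=cv2.INTER_CUBIC)
cv2.imwrite('pics/zoomtop.png',np.hstack([a,b])[:,:,::-1])
# masks
hsv=cv2.cvtColor(t,cv2.COLOR_RGB2HSV)
def comps(m,f,z,name,amin=15):
    n,l,st,c=cv2.connectedComponentsWithStats(m.astype(np.uint8))
    for i in range(1,n):
        if st[i,4]>=amin:
            r=cv2.minAreaRect(np.argwhere(l==i)[:,::-1].astype(np.float32))
            P=onplane(f,cv2.boxPoints(r),z)
            print(name,st[i],c[i].round(1),'ctr',P.mean(0).round(4),'edges',np.linalg.norm(P[1]-P[0]).round(4),np.linalg.norm(P[2]-P[1]).round(4),'dir',np.degrees(np.arctan2(*(P[1]-P[0])[[1,0]])).round(1))
H,S,V=hsv[...,0],hsv[...,1],hsv[...,2]
roi=np.zeros(H.shape,bool); roi[180:250,135:190]=1
comps((abs(H.astype(int)-110)<15)&(S>120)&roi,D['top'],0.048,'lip')
comps((V>165)&(S<60)&roi,D['top'],0.058,'carb')
roi[:]=0;roi[155:235,190:250]=1
comps((abs(H.astype(int)-115)<15)&(S>120)&roi,D['top'],0.075,'bin')
roi[:]=0;roi[175:240,255:315]=1
comps((V>165)&(S<60)&roi,D['top'],0.06,'pad')
comps((V<115)&(S<90)&roi,D['top'],0.006,'standbase')
comps((abs(H.astype(int)-22)<10)&(S>110)&(V>120)&roi,D['top'],0.034,'pipes',5)
```

```text
lip [144 228  28  15 196] [156.8 235.2] ctr [0.459  0.3259 0.048 ] edges 0.0235 0.0706 dir -11.7
carb [ 135  180   55   70 1925] [159.1 209.9] ctr [0.5112 0.3118 0.058 ] edges 0.1351 0.1714 dir -90.2
carb [147 193  27  40 615] [161.5 213.8] ctr [0.5178 0.3146 0.058 ] edges 0.0973 0.0546 dir -13.4
carb [178 198   6   5  26] [180.5 200. ] ctr [0.5466 0.2659 0.058 ] edges 0.0125 0.01 dir -90.2
carb [169 241   6   5  24] [171.7 243.1] ctr [0.4402 0.2875 0.058 ] edges 0.0124 0.0098 dir -90.3
bin [ 196  162   48   67 3064] [219.5 194.1] ctr [0.5582 0.1677 0.075 ] edges 0.1619 0.1158 dir 0.3
pad [255 175  32  65 749] [264.4 208.9] ctr [0.5284 0.0415 0.06  ] edges 0.1595 0.078 dir -0.4
pad [280 175  18  12 161] [288.5 180.1] ctr [ 0.5943 -0.0044  0.06  ] edges 0.043 0.0278 dir -90.1
pad [308 183   7  12  48] [311.8 188.7] ctr [ 0.5739 -0.061   0.06  ] edges 0.0152 0.0278 dir -90.2
pad [268 186   5   6  26] [270.  188.5] ctr [0.5743 0.0424 0.06  ] edges 0.01 0.0126 dir -90.2
pad [294 190   6   6  27] [296.1 192.1] ctr [ 0.564  -0.0241  0.06  ] edges 0.0126 0.0126 dir -0.8
pad [274 195  18  21 234] [282.9 203.3] ctr [0.5349 0.0118 0.06  ] edges 0.0476 0.0433 dir -11.9
pad [264 213   6   5  25] [266.8 215.1] ctr [0.5081 0.0518 0.06  ] edges 0.0125 0.01 dir -90.3
pad [291 216   5   6  26] [293.1 218.3] ctr [ 0.499  -0.0144  0.06  ] edges 0.01 0.0125 dir -90.4
standbase [272 195   5   7  21] [273.3 197.1] ctr [0.5531 0.0278 0.006 ] edges 0.0106 0.0159 dir -90.3
standbase [281 201   5   5  21] [283.3 202.9] ctr [0.5397 0.004  0.006 ] edges 0.0107 0.0106 dir -90.3
standbase [255 238  21   2  39] [264.3 238.5] ctr [0.4465 0.0526 0.006 ] edges 0.0026 0.0527 dir -0.4
pipes [276 211   3   8  18] [277.2 214.6] ctr [0.5093 0.023  0.034 ] edges 0.0052 0.0179 dir -90.3
pipes [284 212   3   8  19] [285.1 215.5] ctr [0.5066 0.0024 0.034 ] edges 0.0052 0.018 dir -90.4
```

View pics/zoomtop.png

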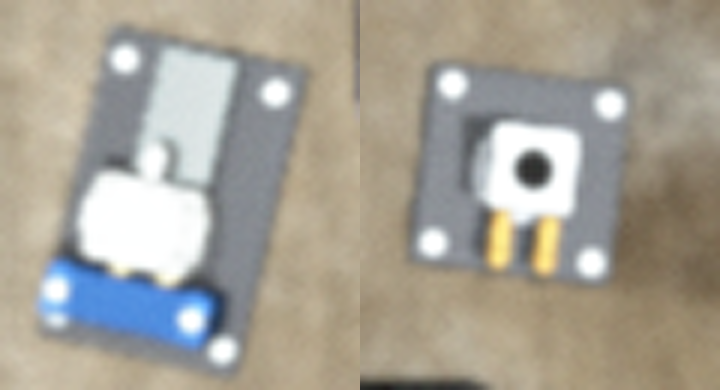

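The zooms show the carburettor cover centred near zoom (145,222), with its plate pointing up. The base screws are at (125,58), (275,92), (223,350), (58,318). On the stand, the port is at (533,168), the screws are at (452,83), (610,103), (592,262), (432,242), and the pipes point down.

Run:
```python
from h import *
import pickle
D=pickle.load(open('d0.pkl','rb')); f=D['top']; st=D['st']
A=lambda p:(np.array(p)-2.5)/6+[135,185]
B=lambda p:(np.array(p)-[362.5,2.5])/6+[255,175]
ang=lambda v:np.degrees(np.arctan2(v[1],v[0])).round(2)
c=onplane(f,A([[125,58],[275,92],[223,350],[58,318]]),.008)
print('cradle screws',c.round(4)[:,:2].tolist(),c.mean(0).round(4),'yaw',ang(c[0]-c[3]),ang(c[1]-c[2]),ang(c[0]-c[1])-90)
print('carb block top',onplane(f,A([[145,222],[125,30],[305,66]]),.055).round(4))
tr=onplane(f,A([[158,45],[240,62],[215,185]]),.02); print('track',tr.round(4),ang(tr[1]-tr[2]))
s=onplane(f,B([[452,83],[610,103],[592,262],[432,242]]),.008)
print('stand',s.round(4)[:,:2].tolist(),s.mean(0).round(4),'yaw',ang(s[0]-s[3]),ang(s[1]-s[2]),ang(s[0]-s[1])-90)
print('port',onplane(f,B([[533,168]]),.06).round(4), 'corners',onplane(f,B([[492,122],[581,127],[576,217],[490,211]]),.06).round(4)[:,:2].tolist())
p=onplane(f,B([[498,213],[498,268],[547,216],[544,272]]),.038);print('pipes',p.round(4)[:,:2].tolist(),ang(p[0]-p[1]),ang(p[2]-p[3]))
q=st['orientation'];r=R.from_quat([q[1],q[2],q[3],q[0]]).as_matrix();print('tool axes',r.round(3).tolist(),'y yaw',ang(r[:,1]))
T=np.array(D['wrist']['tool_from_camera']);print(T.round(3).tolist(),np.array(D['wrist']['camera_matrix']).round(0).tolist())
```

```text
cradle screws [[0.5643, 0.3406], [0.5491, 0.2747], [0.4367, 0.2967], [0.4509, 0.3687]] [0.5002 0.3202 0.008 ] yaw -13.9 -11.07 -12.989999999999995
carb block top [[0.4932 0.3202 0.055 ]
 [0.5731 0.3294 0.055 ]
 [0.5578 0.2542 0.055 ]]
track [[0.5691 0.3235 0.02  ]
 [0.5616 0.2879 0.02  ]
 [0.5085 0.2983 0.02  ]] -11.04
stand [[0.5785, 0.0386], [0.5694, -0.0314], [0.4992, -0.0225], [0.5084, 0.048]] [0.5389 0.0082 0.008 ] yaw -7.69 -7.27 -7.439999999999998
port [[0.5389 0.0091 0.06  ]] corners [[0.5582, 0.0261], [0.5559, -0.0112], [0.5184, -0.0086], [0.5211, 0.0273]]
pipes [[0.5206, 0.0218], [0.4972, 0.022], [0.5191, 0.0008], [0.4953, 0.0024]] -0.59 -3.75
tool axes [[-0.918, 0.398, -0.001], [0.398, 0.918, -0.002], [-0.0, -0.002, -1.0]] y yaw 66.58
[[-0.0, 0.964, 0.266, 0.077], [1.0, 0.001, -0.001, 0.001], [-0.001, 0.266, -0.964, -0.178], [0.0, 0.0, 0.0, 1.0]] [[306.0, 0.0, 254.0], [0.0, 306.0, 188.0], [0.0, 0.0, 1.0]]
```

{"method": "drive_tool", "body": {
  "rows": [
    [[0.5,-0.6,0,0,0,0.15],[0.6,-0.7,0,0,0,0.15],[0.7,-0.8,0,0,0,0.15],[0.7,-0.8,0,0,0,0.15],[0.7,-0.8,0,0,0,0.15],[0.7,-0.8,0,0,0,0.15],[0.7,-0.85,0,0,0,0.15],[0.7,-0.85,0,0,0,0.15],[0.7,-0.85,0,0,0,0.15],[0.7,-0.85,0,0,0,0.15],[0.6,-0.75,0,0,0,0.15],[0.5,-0.5,0,0,0,0.2],[0,0,0,0,0,0],[0,0,0,0,0,0],[0,0,0,0,0,0]]
  ],
  "grip": 1,
  "newtons": 20
}}

```text
time_s: 1.4
tool_pos: [0.4913, 0.323, 0.2053]
orientation: [-0.001, 0.107, 0.994, 0.0]
force: [-0.4, 0.5, -0.1]
gripper_width: 0.0942
grasp_force: 0.0
```

Run:
```python
from h import *
import pickle
s=state(); f=grab_frame('wrist'); pickle.dump((s,f),open('d1.pkl','wb'))
print(s['time_s'],s['tool_pos'],s['orientation'],abs(s['dq']).max())
cv2.imwrite('pics/w1.png',cv2.resize(f['pixels'],(768,576),interpolation=cv2.INTER_CUBIC)[:,:,::-1])
```

```text
1.4 [0.49133139 0.3230468  0.20525288] [-6.20962743e-04  1.06932977e-01  9.94265997e-01  2.82620816e-04] 0.020104593765589932
```

View pics/w1.png

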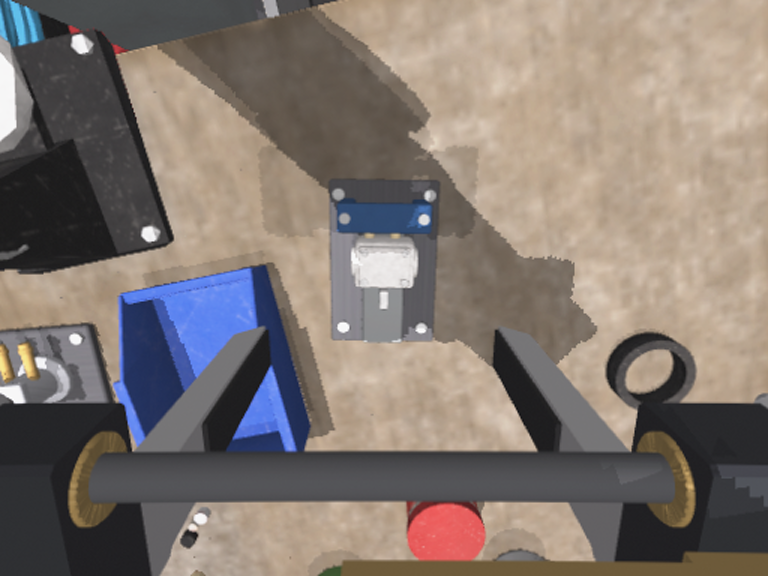

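In the wrist view (1.5x scale) the cradle is upright: screws at (338,194), (430,196), (421,328), (343,327), lip screws at (344,219) and (424,219), and the carburettor cover at about x 352–416, y 240–288. The bin is to the left.

Run:
```python
from h import *
import pickle
s,f=pickle.load(open('d1.pkl','rb'))
A=lambda p:(np.array(p)-.25)/1.5
ang=lambda v:np.degrees(np.arctan2(v[1],v[0])).round(2)
hsv=cv2.cvtColor(f['pixels'],cv2.COLOR_RGB2HSV);g=cv2.cvtColor(f['pixels'],cv2.COLOR_RGB2GRAY)
H,S,V=[hsv[...,i].astype(int) for i in range(3)]
m=np.zeros(H.shape,bool);m[115:235,215:300]=1
def rect(mask,z,name):
    n,l,st,c=cv2.connectedComponentsWithStats(mask.astype(np.uint8)); i=1+st[1:,4].argmax()
    b=cv2.boxPoints(cv2.minAreaRect(np.argwhere(l==i)[:,::-1].astype(np.float32)));P=onplane(f,b,z,s)
    print(name,st[i],P.mean(0).round(4),np.linalg.norm(P[1]-P[0]).round(4),np.linalg.norm(P[2]-P[1]).round(4),ang(P[1]-P[0]),ang(P[2]-P[1]))
rect(m&(abs(H-110)<15)&(S>120),.048,'lip')
rect(m&(V>150)&(S<60),.055,'carb')
sc=onplane(f,A([[338,194],[430,196],[421,328],[343,327]]),.008,s)
print(sc.round(4).tolist(),sc.mean(0).round(4),ang(sc[3]-sc[0]),ang(sc[2]-sc[1]),ang(sc[0]-sc[1]),ang(sc[3]-sc[2]))
ls=onplane(f,A([[344,219],[424,219]]),.05,s);print('lip screws',ls.round(4).tolist(),ls.mean(0).round(4),ang(ls[0]-ls[1]))
print('carb',onplane(f,A([[384,264]]),.055,s).round(4))
q=s['orientation'];r=R.from_quat([q[1],q[2],q[3],q[0]]).as_matrix();print('y yaw',ang(r[:,1]))
```

```text
lip [ 225  133   63   23 1122] [0.4581 0.3339 0.048 ] 0.0671 0.024 77.7 -10.62
carb [ 234  160   45   32 1317] [0.4911 0.3268 0.055 ] 0.0477 0.035 77.69 -11.1
[[0.4376, 0.3006, 0.008], [0.4549, 0.3727, 0.008], [0.5647, 0.344, 0.008], [0.5493, 0.2778, 0.008]] [0.5016 0.3238 0.008 ] -11.55 -14.63 -103.53 -103.11
lip screws [[0.4535, 0.3051, 0.05], [0.4658, 0.3617, 0.05]] [0.4597 0.3334 0.05  ] -102.31
carb [[0.4912 0.3265 0.055 ]]
y yaw 77.72
```

{"method": "drive_tool", "body": {
  "rows": [
    [[0,0,-0.6,0,0,0],[0,0,-0.8,0,0,0],[0,0,-0.9,0,0,0],[0,0,-0.9,0,0,0],[0,0,-0.9,0,0,0],[0,0,-0.8,0,0,0],[0,0,-0.6,0,0,0],[0,0,-0.4,0,0,0],[0,0,-0.25,0,0,0],[0,0,0,0,0,0],[0,0,0,0,0,0]]
  ]
}}

```text
time_s: 2.37
tool_pos: [0.4923, 0.3227, 0.0214]
orientation: [0.0, 0.107, 0.994, 0.0]
force: [0.7, -0.5, 0.6]
gripper_width: 0.0939
grasp_force: 0.0
```

Run:
```python
from h import *
s=state(); f=grab_frame('wrist'); print(s['tool_pos'])
cv2.imwrite('pics/w2.png',cv2.resize(f['pixels'],(768,576),interpolation=cv2.INTER_CUBIC)[:,:,::-1])
```

```text
[0.49231798 0.32270907 0.02135735]
```

View pics/w2.png

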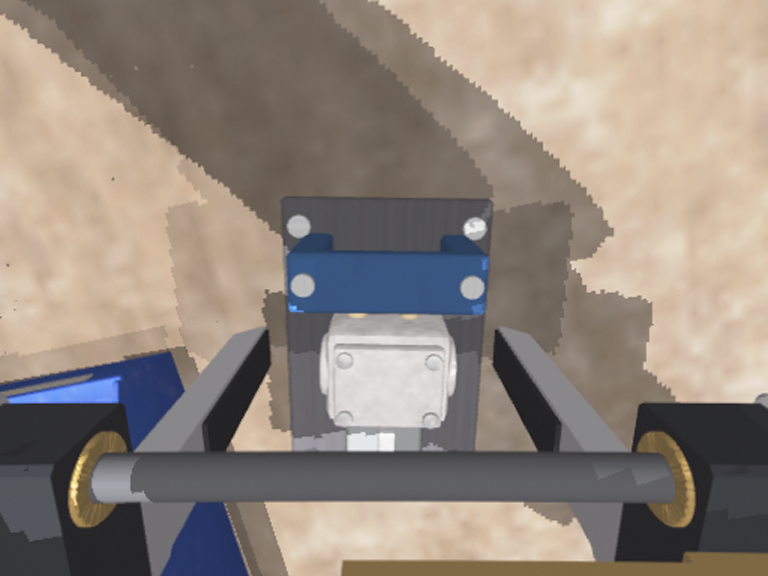

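The carburettor sits midway between the open fingers, with cover screws from (344,361) to (431,420). The fingers clear the lip posts, so I'll close the gripper.

{"method": "drive_tool", "body": {
  "rows": [
    [[0,0,0,0,0,0],[0,0,0,0,0,0],[0,0,0,0,0,0],[0,0,0,0,0,0],[0,0,0,0,0,0],[0,0,0,0,0,0],[0,0,0,0,0,0],[0,0,0,0,0,0],[0,0,0,0,0,0],[0,0,0,0,0,0]]
  ],
  "grip": 0,
  "newtons": 25
}}

```text
time_s: 3.25
tool_pos: [0.4924, 0.3223, 0.0211]
orientation: [0.0, 0.107, 0.994, 0.0]
force: [-0.6, 0.4, 1.0]
gripper_width: 0.0446
grasp_force: 25.0
```

Run:
```python
from h import *
import pickle
s=state(); f=grab_frame('wrist'); print(s['tool_pos'],s['gripper_width'],s['grasp_force'],s['force'])
pickle.dump((s,f),open('d3.pkl','wb'))
# cover screws before closing, top of cover z=.058
P=onplane(f,(np.array([[344,361],[432,361],[431,420],[345,419]])-.25)/1.5,.058,s);print(P.round(4),P.mean(0).round(4),np.degrees(np.arctan2(*(P[1]-P[0])[[1,0]])))
```

```text
[0.492437  0.3223204 0.0210538] 0.04462262221544364 25.00008076429367 [-0.64520939  0.37687968  0.9561847 ]
[[0.4793 0.3136 0.058 ]
 [0.4856 0.3423 0.058 ]
 [0.5074 0.3378 0.058 ]
 [0.5006 0.3088 0.058 ]] [0.4932 0.3256 0.058 ] 77.63113726167153
```

{"method": "drive_tool", "body": {
  "rows": [
    [[0.2,-0.043,0,0,0,0],[0.2,-0.043,0,0,0,0],[0.2,-0.043,0,0,0,0],[0.2,-0.043,0,0,0,0],[0.1,-0.02,0,0,0,0],[0,0,0,0,0,0],[0,0,0,0,0,0],[0,0,0,0,0,0]]
  ]
}}

```text
time_s: 3.97
tool_pos: [0.5207, 0.3157, 0.0211]
orientation: [0.001, 0.108, 0.994, 0.0]
force: [1.9, -0.5, 1.5]
gripper_width: 0.0447
grasp_force: 25.0
```

Run:
```python
from h import *
import pickle
s0,f0=pickle.load(open('d3.pkl','rb')); f=grab_frame('wrist')
a,b=[cv2.cvtColor(x['pixels'],cv2.COLOR_RGB2GRAY) for x in (f0,f)]
t=a[225:290,205:312]; r=cv2.matchTemplate(b[200:300,185:335],t,cv2.TM_CCOEFF_NORMED); print(cv2.minMaxLoc(r),'expect loc (20,25)')
```

```text
(0.041541580110788345, 0.987414538860321, (0, 5), (20, 25)) expect loc (20,25)
```

{"method": "drive_tool", "body": {
  "rows": [
    [[0,0,0.4,0,0,0],[0,0,0.7,0,0,0],[0,0,0.9,0,0,0],[0,0,0.9,0,0,0],[0,0,0.8,0,0,0],[0,0,0.6,0,0,0],[0,0,0.3,0,0,0],[0,0,0,0,0,0]]
  ]
}}

```text
time_s: 4.68
tool_pos: [0.5201, 0.3171, 0.1614]
orientation: [0.001, 0.107, 0.994, 0.001]
force: [0.4, 0.2, -1.4]
gripper_width: 0.0448
grasp_force: 25.0
```

{"method": "drive_tool", "body": {
  "rows": [
    [[0.1,-0.4,0,0,0,0.07],[0.2,-0.6,0,0,0,0.07],[0.2,-0.7,0,0,0,0.07],[0.2,-0.7,0,0,0,0.07],[0.2,-0.7,0,0,0,0.07],[0.2,-0.7,0,0,0,0.07],[0.2,-0.7,0,0,0,0.07],[0.2,-0.7,0,0,0,0.07],[0.2,-0.7,0,0,0,0.07],[0.2,-0.7,0,0,0,0.07],[0.2,-0.7,0,0,0,0.07],[0.2,-0.7,0,0,0,0.07],[0.2,-0.7,0,0,0,0.07],[0.2,-0.6,0,0,0,0.07],[0.2,-0.4,0,0,0,0],[0.2,-0.2,0,0,0,0],[0,0,0,0,0,0],[0,0,0,0,0,0],[0,0,0,0,0,0]]
  ]
}}

```text
time_s: 6.27
tool_pos: [0.6118, 0.021, 0.1585]
orientation: [-0.001, 0.055, 0.998, 0.001]
force: [-0.6, 0.3, -2.0]
gripper_width: 0.0451
grasp_force: 25.0
```

Run:
```python
from h import *
import pickle
s=state(); f=grab_frame('wrist'); print(s['time_s'],s['tool_pos'],s['gripper_width'],s['grasp_force'])
pickle.dump((s,f),open('d4.pkl','wb'))
cv2.imwrite('pics/w4.png',cv2.resize(f['pixels'],(768,576),interpolation=cv2.INTER_CUBIC)[:,:,::-1])
```

```text
6.2667 [0.61175563 0.02100686 0.15853715] 0.04510954308357228 24.999879598617554
```

View pics/w4.png

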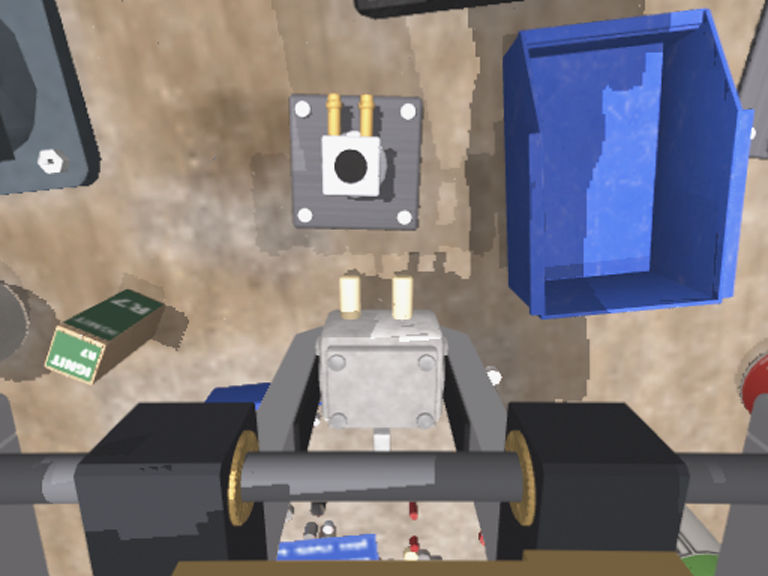

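The wrist view shows the white flange at (322,138)–(380,195) with its port at (350,166) and the pipes pointing up. The held carburettor's stubs also point up, at (350,280) and (402,280), and its cover screws run from (338,362) to (427,420).

Run:
```python
from h import *
import pickle
s,f=pickle.load(open('d4.pkl','rb')); im=f['pixels']
A=lambda p:(np.array(p)-.25)/1.5
ang=lambda v:np.degrees(np.arctan2(v[1],v[0])).round(2)
hsv=cv2.cvtColor(im,cv2.COLOR_RGB2HSV);S,V=hsv[...,1].astype(int),hsv[...,2].astype(int)
g=cv2.cvtColor(im,cv2.COLOR_RGB2GRAY)
m=np.zeros(S.shape,np.uint8);m[85:135,208:262]=1
w=((V>225)&(S<40)).astype(np.uint8)*m
w=cv2.morphologyEx(cv2.morphologyEx(w,cv2.MORPH_CLOSE,np.ones((3,3))),cv2.MORPH_OPEN,np.ones((9,9)))if 0 else w
cs=max(cv2.findContours(w,cv2.RETR_EXTERNAL,cv2.CHAIN_APPROX_NONE)[0],key=cv2.contourArea)
b=cv2.boxPoints(cv2.minAreaRect(cs));P=onplane(f,b,.06,s)
print('pad',P.round(4)[:,:2].tolist(),P.mean(0).round(4),[np.linalg.norm(P[i]-P[i-1]).round(4) for i in range(4)],[ang(P[i]-P[i-1]) for i in range(4)])
k=(g<60).astype(np.uint8)*m; M=cv2.moments(k,True);print('port',onplane(f,[[M['m10']/M['m00'],M['m01']/M['m00']]],.06,s).round(4))
sc=onplane(f,A([[302,109],[408,111],[404,217],[305,215]]),.008,s);print('screws',sc.mean(0).round(4),ang(sc[3]-sc[0]),ang(sc[2]-sc[1]),ang(sc[1]-sc[0])-90,ang(sc[2]-sc[3])-90)
pp=onplane(f,A([[334,100],[334,136],[366,100],[367,136]]),.036,s);print('pipes',ang(pp[1]-pp[0]),ang(pp[3]-pp[2]))
z=s['tool_pos'][2]
c=onplane(f,A([[338,362],[425,362],[427,420],[337,420]]),z+.0369,s);q=s['orientation'];r=R.from_quat([q[1],q[2],q[3],q[0]]).as_matrix()
print('carb',c.mean(0).round(4),ang(c[1]-c[0])-90,ang(c[2]-c[3])-90,'tool y yaw',ang(r[:,1])-90,'z',r[:,2].round(4))
e=onplane(f,A([[350,277],[402,277]]),z+.0179-.007,s);print('stub ends',e.round(4).tolist(),ang(e[1]-e[0])-90)
```

```text
pad [[0.5188, -0.001], [0.5223, 0.0305], [0.5567, 0.0267], [0.553, -0.006]] [0.5377 0.0125 0.06  ] [np.float64(0.0346), np.float64(0.0317), np.float64(0.0346), np.float64(0.0329)] [np.float64(171.63), np.float64(83.71), np.float64(-6.45), np.float64(-96.33)]
port [[0.5399 0.0096 0.06  ]]
screws [0.5392 0.0121 0.008 ] -7.35 -7.74 -7.299999999999997 -7.5
pipes -8.0 -5.17
carb [0.6124 0.0221 0.1954] -6.409999999999997 -6.430000000000007 tool y yaw -6.329999999999998 z [-0.0012  0.0012 -1.    ]
stub ends [[0.5778, 0.014, 0.1694], [0.58, 0.0335, 0.1694]] -6.3799999999999955
```

{"method": "drive_tool", "body": {
  "rows": [
    [[-0.3,-0.05,0,0,0,-0.03],[-0.5,-0.08,0,0,0,-0.03],[-0.5,-0.08,0,0,0,-0.04],[-0.5,-0.08,0,0,0,-0.04],[-0.4,-0.06,0,0,0,-0.03],[-0.23,-0.03,0,0,0,0],[0,0,-0.4,0,0,0],[0,0,-0.5,0,0,0],[0,0,-0.5,0,0,0],[0,0,-0.3,0,0,0],[0,0,-0.2,0,0,0],[0,0,0,0,0,0],[0,0,0,0,0,0],[0,0,0,0,0,0],[0,0,0,0,0,0]]
  ]
}}

```text
time_s: 7.57
tool_pos: [0.5401, 0.0079, 0.1027]
orientation: [0.001, 0.065, 0.998, 0.0]
force: [0.5, -0.2, -0.7]
gripper_width: 0.0449
grasp_force: 25.0
```

Run:
```python
from h import *
import pickle
s=state(); fs={n:grab_frame(n) for n in('wrist','top','scene')}; print(s['time_s'],s['tool_pos'],s['orientation'])
pickle.dump((s,fs),open('d5.pkl','wb'))
q=s['orientation'];r=R.from_quat([q[1],q[2],q[3],q[0]]).as_matrix();print(np.degrees(np.arctan2(r[1,1],r[0,1]))-90,r[:,2])
w=cv2.resize(fs['wrist']['pixels'][60:300,150:360],None,fx=2,fy=2,interpolation=cv2.INTER_CUBIC)
c=cv2.resize(fs['scene']['pixels'][140:260,190:330],None,fx=2.6,fy=4,interpolation=cv2.INTER_CUBIC)
cv2.imwrite('pics/w5.png',np.hstack([w,c])[:,:,::-1]); print(w.shape,c.shape)
```

```text
7.5667 [0.5401071  0.0078884  0.10265649] [7.01211640e-04 6.50726358e-02 9.97880277e-01 1.11249362e-04]
-7.462036842300165 [ 1.41392911e-03  1.30767710e-04 -9.99998992e-01]
(480, 420, 3) (480, 364, 3)
```

View pics/w5.png

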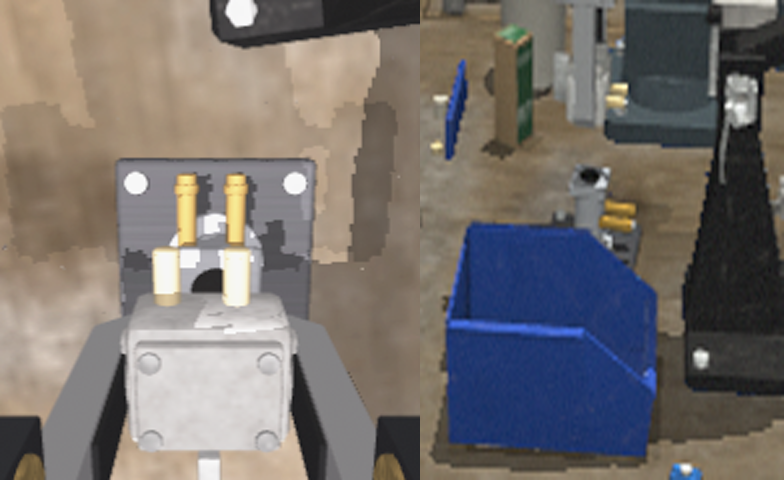

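The wrist crop shows the carburettor squared up above the stand. Base screws are at (136,183) and (294,183), the port's edge is near (210,285), and the cover screws are at (149,363), (268,363), (267,440), (150,440). Next I'll check the remaining offset numerically.

Run:
```python
from h import *
import pickle
s,fs=pickle.load(open('d5.pkl','rb')); f=fs['wrist']; z=s['tool_pos'][2]
A=lambda p:(np.array(p)-.5)/2+[150,60]
q=s['orientation'];r=R.from_quat([q[1],q[2],q[3],q[0]]).as_matrix()
yaw=np.radians(-7.45); X=np.array([np.cos(yaw),np.sin(yaw),0])
b=onplane(f,A([[136,183],[294,183]]),.008,s);print('base ctr',(b.mean(0)+.0353*X).round(4),np.degrees(np.arctan2(*(b[1]-b[0])[[1,0]]))-90)
c=onplane(f,A([[149,363],[268,363],[267,440],[150,440]]),z+.0369,s);print('carb',c.mean(0).round(4),np.degrees(np.arctan2(*(c[1]-c[0])[[1,0]]))-90,np.linalg.norm(c[1]-c[0]),np.linalg.norm(c[2]-c[1]))
st=onplane(f,A([[166,250],[238,250]]),z+.0179-.005,s);print('carb from stubs',(st.mean(0)+.034*X+.002*np.array([-X[1],X[0],0])).round(4))
```

```text
base ctr [0.5401 0.0121 0.008 ] -7.494159845927911
carb [0.5407 0.0089 0.1396] -7.519474145832689 0.029838664993304342 0.02178786146459415
carb from stubs [0.5408 0.0091 0.1156]
```

{"method": "drive_tool", "body": {
  "rows": [
    [[0,0.07,-0.2,0,0,0],[0,0,-0.3,0,0,0],[0,0,-0.25,0,0,0],[0,0,-0.15,0,0,0],[0,0,0,0,0,0],[0,0,0,0,0,0],[0,0,0,0,0,0],[0,0,0,0,0,0],[0,0,0,0,0,0],[0,0,0,0,0,0]]
  ]
}}

```text
time_s: 8.55
tool_pos: [0.5397, 0.0099, 0.0753]
orientation: [0.0, 0.065, 0.998, 0.0]
force: [-0.4, -0.8, -1.8]
gripper_width: 0.0448
grasp_force: 25.0
```

{"method": "drive_tool", "body": {
  "rows": [
    [[0,0,-0.07,0,0,0],[0,0,-0.05,0,0,0],[0,0,0,0,0,0],[0,0,0,0,0,0],[0,0,0,0,0,0],[0,0,0,0,0,0],[0,0,0,0,0,0],[0,0,0,0,0,0],[0,0,0,0,0,0],[0,0,0,0,0,0]]
  ]
}}

```text
time_s: 9.38
tool_pos: [0.5395, 0.0099, 0.0714]
orientation: [-0.0, 0.065, 0.998, 0.0]
force: [0.6, 0.3, -0.6]
gripper_width: 0.0451
grasp_force: 25.0
```

Run:
```python
from h import *
s=state(); f=grab_frame('wrist'); g=grab_frame('scene'); print(s['tool_pos'],s['orientation'],s['gripper_width'],s['grasp_force'],abs(s['dq']).max())
w=cv2.resize(f['pixels'][60:300,150:360],None,fx=2,fy=2,interpolation=cv2.INTER_CUBIC)
c=cv2.resize(g['pixels'][145:225,215:275],None,fx=6,fy=6,interpolation=cv2.INTER_CUBIC)
cv2.imwrite('pics/w6.png',np.hstack([w,c])[:,:,::-1])
# project: expected flange centre/corners, carb underside into scene crop
q=s['orientation'];t=np.array(s['tool_pos'])
P=[[.5393,.0105,.06],t+[0,0,-.0011],t+[0,0,.0179]]
print(((proj(g,P)-[215,145])*6+2.5+[420,0]).round(0))
```

```text
[0.53946844 0.00990277 0.07139535] [-3.36044409e-06  6.50831090e-02  9.97879847e-01  4.52245325e-06] 0.04507403553153821 24.99978393316269 0.0019964790221629197
[[664. 231.]
 [664. 207.]
 [665. 165.]]
```

View pics/w6.png

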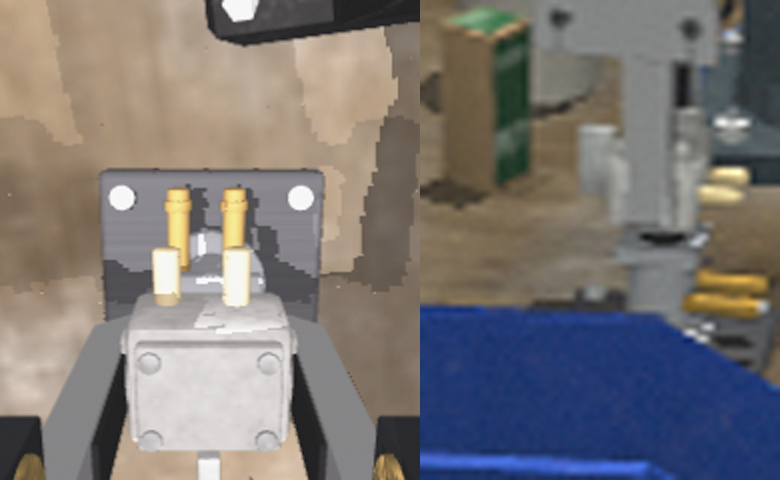

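The carburettor is centred over the flange with a gap below it: its body spans columns 612–705 and the flange 615–705. The stubs and pipes point the same way, and it is holding still at 25 N, so I'm handing it in.

```bash
python3 -c "
from h import *
print(close_job())"
```

```text
the job is handed in; nothing more can be done
None
```

I handed the job in at about 9.5 s with the carburettor gripped at 25 N and still. By my measurements it is about 1 cm above the flange, centred to within a few millimetres, squared up, and its stubs point the same way as the pipes. I saw no contact with the stand, and nothing hit the bin or carton, but the hand-in gave no verdict.

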